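Set the tube roller mixer to 40 and start it

TASK

The blood tubes are lying on the roller mixer, ready to be mixed for the cell counter. Without pinching it, push the bar of the mixer's speed dial round with a fingertip until its nose lines up with the 40 line (the fifth long line, counting clockwise from the low end of the scale, which is 0), and only then press down the raised near half of the rocker switch to start the mixer. Leave the tubes lying on the rollers, do not shift or lift the mixer, and do not disturb the stain bottle or the slide box next to it.

Things in the scene. Friction and masses are not known exactly. Their poses are not given: they have to be found in the camera images.
- mixer: Light grey tube roller mixer, 105 x 270 x 60 mm, 2.4 kg, loose. Origin: centre of its underside; x points to its back, y to its left end, z up. Its left half is a level panel (50 mm high) with the dial, and the switch right of it; on the right half three tubes lie on rollers, up to 68 mm high. Packs hang over its back from 0.47 m up: keep the wrist low, tilted towards the robot, also on the way in.
- speed_dial (a joint): Dial angle, rad: 0 at the low end of the scale (nose to the near left, half-way between the mixer's -x and +y), growing clockwise seen from above to 4.71 at the high end (near right). Unnumbered long lines every 0.785 for 0, 10 .. 60, a short one midway between. The 40 line is at 3.142 (far right). Starts at 0.1 to 1.5. Friction 0.05 N m: stays where it is left.
- dial_axis (a point): On the dial's upright axis at the top of its bar, 78 mm above the worktop. Dial: black skirt 61 mm across, top at 56.5 mm; on it a black bar 52 mm long, 12 mm thick, from there up to 78 mm, reaching 28.5 mm from the axis to its nose and 23.5 mm to its tail. The point's x axis points to the nose, z up.
- dial_nose (a point): End of the bar's nose, marked by a white line 20 mm long that runs along the bar top out to it, on the bar's top edge, 29 mm from the axis: the index of the dial.
- bar_up_face: The half of the bar whose flat side, when pushed, turns the dial clockwise (up the scale). Origin: in the middle of the height of that flat, 18 mm from the axis towards the nose and 6 mm to the side of the bar's middle line, 67 mm above the worktop; its y axis points straight out of the flat.
- bar_down_face: The other half of the bar; its flat, when pushed, turns the dial anticlockwise (down the scale). Origin: in the middle of the height of that flat, 18 mm from the axis towards the nose, 67 mm above the worktop; its y axis points into the bar. Pushing both flats at once counts as pinching.
- line_40 (a point): Outer end of the 40 line on the panel, 43.5 mm from the dial's axis, 51 mm above the worktop. A dark long line, 10 mm long and 2 mm wide, pointing at the axis.
- power_switch (a joint): Angle of the black rocker switch, rad: 0 off (near half up), 0.34 fully on (near half down). Friction only, about 0.04 N m: a push of about 3 N near its end moves it, and it stays where it is left.
- switch_on_end (a point): The place to press: on the top surface of the rocker's near (ON, white stroke) half, 15.5 mm from the rocker's pivot and about 59 mm above the worktop while it is off; it goes down about 5 mm. The rocker is 43 mm long along the mixer's x and 22 mm wide.
- sample_tube_1: Blood tube lying along the rollers, the nearest of the three, 78 mm long, 16 mm wide at the cap. Origin: middle of its round bottom; z points along it to the cap.
- sample_tube_3: Blood tube like the first, the middle one of the three; same origin and axes.
- sample_tube_4: Blood tube like the first, the farthest of the three; same origin and axes.
- stain_bottle: Small brown bottle with black cap, 36 mm across and 87 mm high, standing behind the left half of the mixer. Origin: centre of its underside.
- slide_box: Blue microscope slide box, 37 x 85 x 30 mm, lying right of the mixer. Origin: centre of its underside.

How it is judged:
By the outcome, as a careful person would: the job done as asked, in the order asked, and still so for the second after the job is handed in, with the robot touching nothing.
It also fails if it takes over 48 s, if anything falls off the work surface, if the arm or the gripper's body presses on something with over 40 N, if the wrist force passes 120 N, or if a joint passes its speed limit or range.

ROBOT

A 6-joint arm with a two-finger parallel gripper is mounted at the origin on a cart in front of the work surface, level with it; the furniture and walls round the work are solid. World frame = base frame: x ahead of the robot, y to its left, z up, the work surface at z = 0. Lengths are in mm, angles in rad, forces in N, time in s.
With the tool pointing down it reaches from about 400 to 925 mm from the base axis. Payload 3.4 kg.
Tool frame: the origin (TCP) lies on the centre line of the jaws, within the pads' length; the fingertips stand bot.tip_reach ahead of it and the grasp point (between the pads) is the TCP (bot.tip_reach is the distance from the TCP to the fingertips, in mm); x points along the fingers, y is the direction in which the jaws open and shut, and the axes are right-handed (so a half turn about x gives the same grasp; the last joint's range is limited). The gripper opens to 85 mm and grips with 20 to 120 N. Pads are 22 mm wide; open, the fingers measure 114 mm over their backs; the gripper's body (76 mm by 85 mm) begins 54 mm behind the grasp point. The pads swing forward as they close: fully open they stand 13 mm farther back than shut.
Start: joints at [1.192, 0.307, 1.506, -0, 1.328, -0.073], TCP at [173.131, 548.322, 250.305] pointing down, gripper open.
Joint ranges: [-3.12, 3.12], [-1.05, 2.28], [0.14, 2.33], [-1.42, 4.57], [0.1, 2.73], [-2.68, 2.68]. Speed limits (rad/s): [2.57, 2.57, 3.14, 3.14, 3.14, 3.14].

INTERFACE

Orientations are given as [roll, pitch, yaw] about the fixed x, y, z axes, in that order (R = Rz(yaw) Ry(pitch) Rx(roll)).
In Python, from workcell import bot gives the robot as it stands.
- The arm moves only by the shell command python3 -m creep 'ROWS' [FORCE]. ROWS is JSON, a list of rows, each a list of 5 numbers: the finger opening in mm, from 0 to 85.4, then the shift along the tool's x, y, z normalised to -1 to 1, where 1 is 0.15 m, then the turn about the tool's x normalised to -1 to 1, where 1 is 30 degrees. A call has 1 to 8 rows; each row shifts and turns the pose as measured when the row begins, along the tool's axes as they then stand; what a row does not reach is not made up. A row lasts 1/12 s, in which the tool goes at most 41.7 mm and 7.16 degrees, less where a joint would pass 70% of its speed; a pose out of reach is approached as far as the arm can. A call with a number of a shift or a turn outside -1 to 1 is refused whole. A call with a gripper value outside its range is refused whole. The fingers move at their own pace and stop on an object; FORCE is the grip in N (left out, the last holds). Time passes only in rows, so rows that do not move let the fingers close. It gives the time, the measured TCP pose, the force and the opening at its end, in the units of the state.
- bot.observe(): the state, without advancing time (a new reading comes with each control period).
- bot.camera(name): name is "scene" or "top"; returns the picture (400x640x3 uint8, red, green, blue); there is no depth.
- bot.get_calibration(name): a dict with "K" (3x3 intrinsics, pixels), "world_from_camera" (4x4, takes a point from camera to world coordinates). Camera axes: x right, y up, looking along -z (the intrinsics and any distortion apply to the point x, -y, -z); pixel columns grow to the right and rows downward; lengths in mm; the calibration is good to about 2 mm. A picture is of the moment at which its call begins. get_calibration takes no time and is no camera call.
- bot.close_job(): hands the job in, once; it reports no verdict.
The state is a dict: "time_s": time; "q": joint angles; "joint_vel": joint speeds; "joint_torque": joint torques, N m; "eef_pos": TCP position; "eef_rot": TCP orientation; "wrist_force": force on the tool from outside, world axes, zero at the start; "ft_torque": the same for the moment, N m; "width": finger opening in mm.
Only numpy, scipy, OpenCV 4.12 (cv2) and the standard library are available. Lean on these libraries where they do the work, as an engineer would, in place of code of your own. Each camera call takes 0.05 s, during which the arm holds its last target. There are 200 camera calls.

## Working session

There is one attempt and no reset: what is moved stays moved. The work goes in short steps, Python scripts to look and compute and a shell command to move; the robot and the scene stay as the last step left them, time stands still between calls to the robot, and variables do not carry over. Pictures are saved under pics/ and viewed, about 8 in all and at most 12, crops included, and the job is handed in when it is done.

```bash
ls; mkdir -p pics; python3 - <<'E'
from workcell import bot
import cv2,numpy as np
print(bot.tip_reach, bot.observe())
for n in("top","scene"):
    c=bot.get_calibration(n);print(n,c["K"],np.round(c["world_from_camera"],3).tolist(),c.keys())
    cv2.imwrite(f"pics/{n}0.png",cv2.cvtColor(bot.camera(n),cv2.COLOR_RGB2BGR))
E
```

```text
pics
19.0 {'time_s': 0.0, 'q': array([ 1.19151687e+00,  3.07577509e-01,  1.50768066e+00,  3.20880116e-05,
        1.32841464e+00, -7.34899694e-02]), 'joint_vel': array([-0.00058401, -0.00045015,  0.00027809, -0.00034827, -0.00037223,
        0.00316423]), 'joint_torque': array([-6.29936585e-05, -4.57535577e+01, -2.51927859e+01, -3.82206490e-04,
        1.32560104e-02, -5.02663954e-05]), 'eef_pos': array([172.86106295, 547.7013114 , 249.37569014]), 'eef_rot': array([-1.6592523 ,  1.56871594, -1.96504953]), 'wrist_force': array([-0.20594372, -0.9049113 ,  0.44452244]), 'ft_torque': array([-0.00041753,  0.05967696,  0.00364265]), 'width': 85.67357631394835}
top [[369.43850144   0.         319.31916377]
 [  0.         369.43850144 201.081227  ]
 [  0.           0.           1.        ]] [[-0.011, 0.999, -0.034, 505.847], [-1.0, -0.011, 0.001, 128.842], [0.001, 0.034, 0.999, 921.413], [0.0, 0.0, 0.0, 1.0]] dict_keys(['K', 'world_from_camera'])
scene [[482.40114415   0.         317.85129882]
 [  0.         482.40114415 200.62979371]
 [  0.           0.           1.        ]] [[0.717, 0.413, -0.561, 27.198], [-0.697, 0.431, -0.573, -380.35], [0.006, 0.802, 0.597, 643.193], [0.0, 0.0, 0.0, 1.0]] dict_keys(['K', 'world_from_camera'])
```

View pics/top0.png

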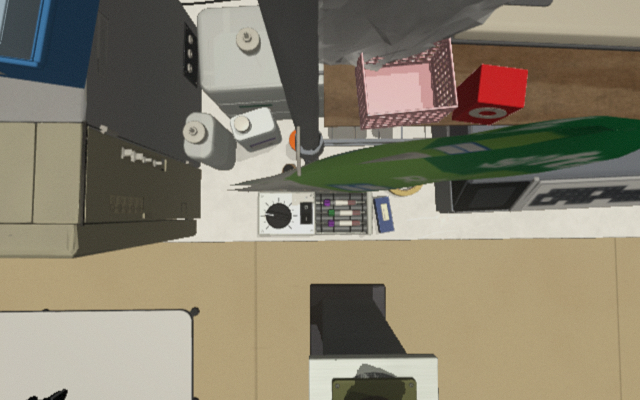

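View pics/scene0.png

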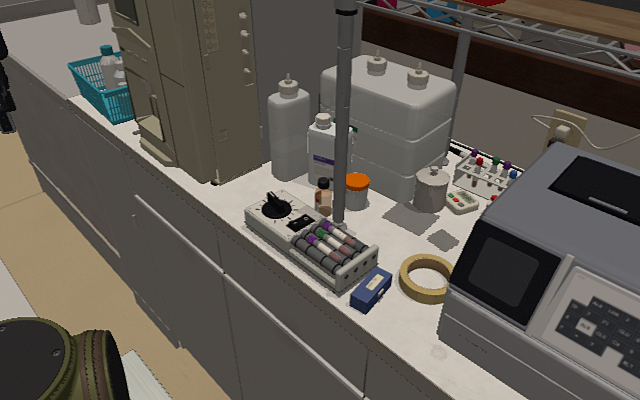

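The top view shows the mixer at about (315,213) px, with the dial at (277,215), the switch at (306,212) and the slide box at (384,214). The packs hang just behind it. The scene view shows the bar of the dial at (275,205). I'll zoom in on both.

```bash
cat > h.py <<'E'
import cv2,numpy as np
from workcell import bot
def ray(n,u,v):
    c=bot.get_calibration(n);K=c["K"];T=np.array(c["world_from_camera"])
    d=np.linalg.inv(K)@[u,v,1];d=d*[1,-1,-1]
    return T[:3,3],T[:3,:3]@d
def onz(n,u,v,z):
    o,d=ray(n,u,v);return o+d*(z-o[2])/d[2]
def proj(n,P):
    c=bot.get_calibration(n);T=np.array(c["world_from_camera"])
    p=T[:3,:3].T@(np.array(P)-T[:3,3]);p=c["K"]@(p*[1,-1,-1]);return p[:2]/p[2]
def snap(n):
    return cv2.cvtColor(bot.camera(n),cv2.COLOR_RGB2BGR)
def crop(im,x,y,w,h,s):
    return cv2.resize(im[y:y+h,x:x+w],None,fx=s,fy=s,interpolation=cv2.INTER_CUBIC)
E
python3 - <<'E'
from h import *
a=crop(cv2.imread('pics/top0.png'),250,180,75,65,8)
b=crop(cv2.imread('pics/scene0.png'),240,175,150,140,5)
b=cv2.resize(b,None,fx=.0+520/b.shape[0]*.75,fy=520/b.shape[0]*.75)
cv2.imwrite('pics/c1.png',a)
cv2.imwrite('pics/c2.png',crop(cv2.imread('pics/scene0.png'),240,180,100,75,8))
E
```

```text
(no output)
```

View pics/c1.png

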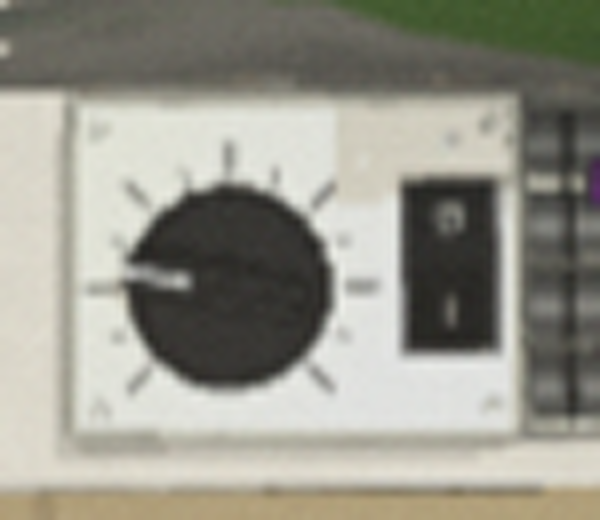

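View pics/c2.png

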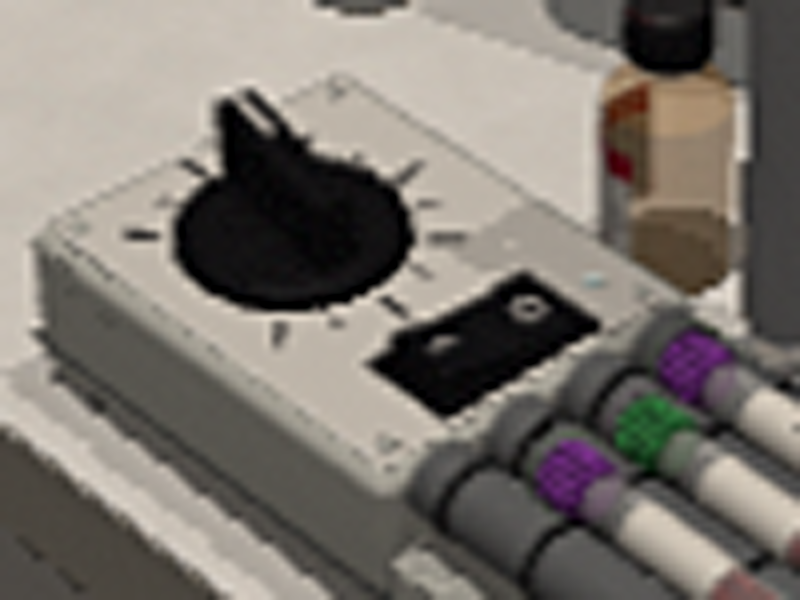

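The top crop shows the nose just past the 10 line (left, crop (125,272)). The 40 line is at far right, crop (322,193), and the switch's I half is near the robot at crop (450,310). The mixer is nearly square to the world axes. Next I'll measure.

```bash
cat > meas.py <<'E'
from h import *
def f(p): # crop px -> image px (cv2.resize convention)
    return (p[0]+.5)/8-.5+250,(p[1]+.5)/8-.5+180
im=cv2.imread('pics/top0.png')
s=crop(im,250,180,75,65,8)
g=cv2.cvtColor(s,cv2.COLOR_BGR2GRAY)
m=(g<105).astype(np.uint8)
n,l,st,ce=cv2.connectedComponentsWithStats(m)
for i in range(1,n):
    if 60<st[i,4]<60000 and st[i,1]>100 and st[i,0]>70: print(st[i],np.round(ce[i],1),np.round(onz('top',*f(ce[i]),51),1))
E
python3 meas.py; python3 - <<'E'
from meas import *
m=cv2.morphologyEx((g<120).astype(np.uint8),cv2.MORPH_OPEN,np.ones((25,25)))
cs,_=cv2.findContours(m,0,2)
for c in cs:
    if cv2.contourArea(c)>8000:
        print(cv2.minAreaRect(c),cv2.fitEllipse(c))
        print('c',onz('top',*f(cv2.fitEllipse(c)[0]),56.5),onz('top',*f(cv2.minAreaRect(c)[0]),54))
# lines by eye: 10 line (103,288), 50 (362,285), 30 (229,155)
for nme,p in dict(l0=(140,380),l10=(103,288),l20=(137,193),l30=(229,155),l40=(322,193),l50=(362,285),l60=(320,378),TL=(75,95),TR=(519,95),BL=(70,432),BR=(519,432),I=(450,312)).items(): print(nme,onz('top',*f(p),51).round(1))
print('nose',onz('top',*f((122,271)),78).round(1),onz('top',*f((190,282)),78).round(1))
# scene
fs=lambda p:((p[0]+.5)/8-.5+240,(p[1]+.5)/8-.5+180)
print('scene nose',onz('scene',*fs((237,92)),78),'skirt c',onz('scene',*fs((293,230)),55),'cornerTL',onz('scene',*fs((340,75)),50),'BL',onz('scene',*fs((40,240)),50),'BR',onz('scene',*fs((390,490)),50),'I',onz('scene',*fs((440,345)),59))
E
```

```text
[  402   179    96   172 15613] [449.9 265.2] [508.7 160.2  51. ]
[  124   185   207   202 30659] [231.1 287.3] [502.9 224.6  51. ]
[  402   179    96   172 15613] [449.9 265.2] [508.7 160.2  51. ]
[  124   185   207   202 30659] [231.1 287.3] [502.9 224.6  51. ]
((229.17567443847656, 287.4459533691406), (201.37527465820312, 201.5223388671875), 36.02737808227539) ((234.0153350830078, 289.16473388671875), (190.8677520751953, 205.11996459960938), 19.673294067382812)
c [502.37669702 223.16283091  56.5       ] [502.88566913 224.85098199  54.        ]
((450.0, 264.4999694824219), (172.99996948242188, 95.99998474121094), 90.0) ((450.6996154785156, 263.4952087402344), (105.098876953125, 262.0892639160156), 179.77487182617188)
c [509.19300463 159.73710194  56.5       ] [508.91030876 160.03443382  54.        ]
((299.5, 109.99998474121094), (219.99996948242188, 598.9998779296875), 90.0) ((285.3558349609375, -5.464012145996094), (291.1889953613281, 889.1946411132812), 106.7955093383789)
c [588.59229569 207.49139411  56.5       ] [554.76664722 203.82308427  54.        ]
l0 [476.  251.6  51. ]
l10 [503.1 262.3  51. ]
l20 [531.  252.1  51. ]
l30 [541.9 225.   51. ]
l40 [530.4 197.6  51. ]
l50 [503.2 186.1  51. ]
l60 [476.  198.7  51. ]
TL [560.1 270.2  51. ]
TR [558.7 139.3  51. ]
BL [460.9 272.2  51. ]
BR [459.5 140.3  51. ]
I [495.  160.3  51. ]
nose [508.  252.7  78. ] [504.6 233.4  78. ]
scene nose [510.06640935 252.71148467  78.        ] skirt c [501.97202002 223.00356427  55.        ] cornerTL [558.71729949 271.17226047  50.        ] BL [457.56370519 268.84033079  50.        ] BR [458.41689881 137.18275493  50.        ] I [494.95613646 160.22203323  59.        ]
```

```bash
python3 - <<'E'
from h import *
from scipy.spatial.transform import Rotation as R
s=bot.observe();M=R.from_euler('xyz',s['eef_rot']).as_matrix();print(M.round(3),'cols x,y,z')
print('y axis dir deg',np.degrees(np.arctan2(M[1,1],M[0,1])))
fs=lambda p:((p[0]+.5)/8-.5+240,(p[1]+.5)/8-.5+180)
print('bottle top',onz('scene',*fs((670,15)),87),'base front',onz('scene',*fs((675,290)),0))
print('pack edge z470',[onz('top',u,v,470).round() for u,v in((300,190),(235,190),(400,190))])
print('instr front',onz('top',100,258,400),onz('top',200,215,0),'counter',onz('top',255,240,0))
E
python3 -m creep '[[0,0,0,0,0],[0,0,0,0,0],[0,0,0,0,0.1],[0,0,0,0,0.1]]' 20; python3 -c "
from h import *;print(bot.observe()['q'].round(3))"
```

```text
[[-0.001  0.301  0.954]
 [-0.002  0.954 -0.301]
 [-1.    -0.002 -0.   ]] cols x,y,z
y axis dir deg 72.47793890466224
bottle top [603.6331903  192.48927322  87.        ] base front [603.14491317 188.57178116   0.        ]
pack edge z470 [array([535., 152., 470.]), array([536., 231., 470.]), array([534.,  30., 470.])]
instr front [447.12960997 437.20217639 400.        ] [506.03920882 425.68591723   0.        ] counter [442.44105812 288.95332429   0.        ]
time_s: 0.43
eef_pos: [172.5, 546.7, 247.8]
eef_rot: [-1.542, 1.565, -1.955]
wrist_force: [-0.0, -0.1, 0.7]
width: 39.0
[1.191 0.309 1.51  0.    1.328 0.034]
```

```bash
cat >> h.py <<'E'
from scipy.spatial.transform import Rotation as R
def st():
    s=bot.observe();M=R.from_euler('xyz',s['eef_rot']).as_matrix()
    return s,M,np.degrees(np.arctan2(M[1,1],M[0,1]))
def go(*wps):
    """print tool-frame rows (total, normalised) through waypoints (x,y,z,angle of tool y)"""
    s,M,a=st();p=s['eef_pos'];print('now',p.round(1),round(a,2),'F',s['wrist_force'].round(1),'t',round(s['time_s'],2))
    for w in wps:
        d=M.T@(np.array(w[:3])-p);turn=(a-w[3]+180)%360-180
        k=max(1,int(np.ceil(np.linalg.norm(d)/36)),int(np.ceil(abs(turn)/6.5)))
        print(k,'x',(d/150/k).round(3),round(turn/30/k,3))
        c,q=np.cos(np.radians(w[3])),np.sin(np.radians(w[3]))
        M=np.array([[0,c,q],[0,q,-c],[-1,0,0]],float);p=np.array(w[:3]);a=w[3]
E
python3 -c "
from h import *
go((300,320,248,80),(420,240,170,80),(450,247,105,80))"
```

```text
now [172.5 546.7 247.8] 66.32 F [-0.  -0.1  0.7] t 0.43
8 x [ 0.001 -0.13   0.173] -0.057
5 x [ 0.104 -0.077  0.176] 0.0
2 x [0.217 0.04  0.094] 0.0
```

```bash
python3 -m creep '[[0,0,-0.13,0.173,-0.057],[0,0,-0.13,0.173,-0.057],[0,0,-0.13,0.173,-0.057],[0,0,-0.13,0.173,-0.057],[0,0,-0.13,0.173,-0.057],[0,0,-0.13,0.173,-0.057],[0,0,-0.13,0.173,-0.057],[0,0,-0.13,0.173,-0.057]]'; python3 -c "
from h import *
go((300,320,248,80),(420,240,170,80),(450,247,105,80))"
```

```text
time_s: 1.1
eef_pos: [323.8, 333.3, 246.1]
eef_rot: [-2.414, 1.566, -2.568]
wrist_force: [0.3, 0.2, -0.2]
width: -0.2
now [323.8 333.3 246.1] 81.17 F [ 0.3  0.2 -0.2] t 1.1
1 x [-0.012 -0.112 -0.143] 0.039
5 x [ 0.104 -0.077  0.176] 0.0
2 x [0.217 0.04  0.094] 0.0
```

```bash
python3 -c "
from h import *
go((405,244,150,80),(440,247,105,80))"
```

```text
now [323.8 333.3 246.1] 81.17 F [ 0.3  0.2 -0.2] t 1.1
5 x [ 0.128 -0.101  0.126] 0.008
2 x [0.15  0.03  0.113] 0.0
```

```bash
python3 -m creep '[[0,0.128,-0.1,0.126,0.008],[0,0.128,-0.1,0.126,0.008],[0,0.128,-0.1,0.126,0.008],[0,0.128,-0.1,0.126,0.008],[0,0.128,-0.1,0.126,0.008],[0,0.1,0.02,0.08,0],[0,0.1,0.02,0.08,0],[0,0,0,0,0]]'; python3 -c "
from h import *
go((475,247.6,110,80),(475,247.6,84.5,80))
a=snap('scene');cv2.imwrite('pics/s1.png',crop(a,200,80,200,150,4))
print(proj('scene',(st()[0]['eef_pos']-[0,0,19])))
"
```

```text
time_s: 1.77
eef_pos: [439.8, 236.0, 118.2]
eef_rot: [0.454, 1.566, 0.272]
wrist_force: [-0.5, 0.2, -0.1]
width: -0.1
now [439.8 236.  118.2] 79.53 F [-0.5  0.2 -0.1] t 1.77
2 x [0.028 0.059 0.108] -0.008
1 x [0.17 0.   0.  ] 0.0
[244.83491865 200.44148967]
```

View pics/s1.png

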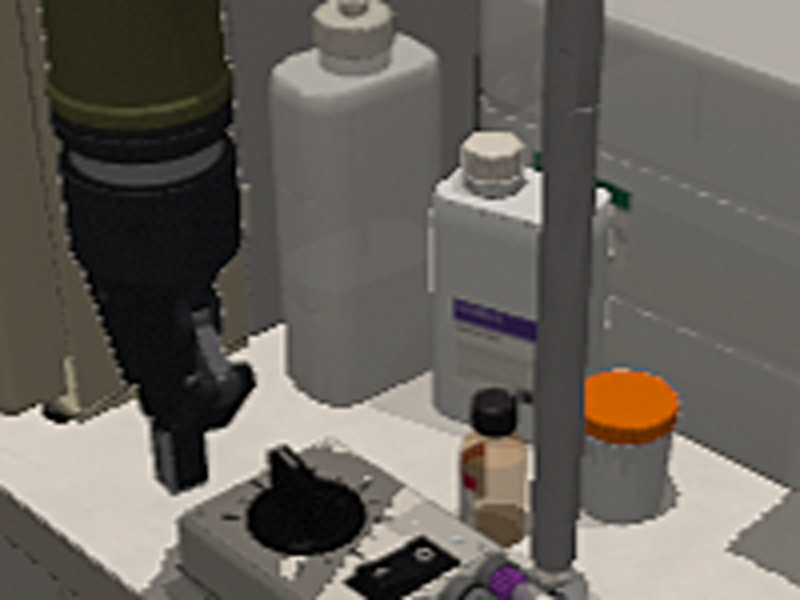

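The picture shows the closed tip at crop (180,485), matching the projected TCP tip at (179,482). The bar is untouched at (285,460). The tip is clear of everything, so I'll go to the near side of the bar.

```bash
python3 -m creep '[[0,0.028,0.059,0.105,-0.008],[0,0.028,0.059,0.105,-0.008],[0,0,0,0,0]]'; python3 -c "
from h import *
go((475,247.6,84.5,80))"
```

```text
time_s: 2.07
eef_pos: [470.8, 248.2, 112.1]
eef_rot: [0.779, 1.569, 0.605]
wrist_force: [1.1, 0.8, -0.0]
width: -0.1
now [470.8 248.2 112.1] 80.06 F [ 1.1  0.8 -0. ] t 2.07
1 x [0.184 0.001 0.028] 0.002
```

```bash
python3 -m creep '[[0,0.09,0,0.01,0],[0,0.09,0,0.01,0],[0,0,0,0,0],[0,0,0,0,0]]'; python3 -c "
from h import *
go((475,247.6,84.5,80),(486,245.5,84.5,80))
a=snap('top');b=snap('scene');
cv2.imwrite('pics/s2.png',np.hstack([crop(a,245,180,75,60,5),crop(b,230,150,75,60,5)]))"
```

```text
time_s: 2.4
eef_pos: [471.3, 249.5, 88.9]
eef_rot: [0.872, 1.567, 0.701]
wrist_force: [-0.4, 0.2, -0.0]
width: -0.1
now [471.3 249.5  88.9] 80.2 F [-0.4  0.2 -0. ] t 2.4
1 x [ 0.029 -0.009  0.027] 0.007
1 x [ 0.    -0.001  0.075] 0.0
```

View pics/s2.png

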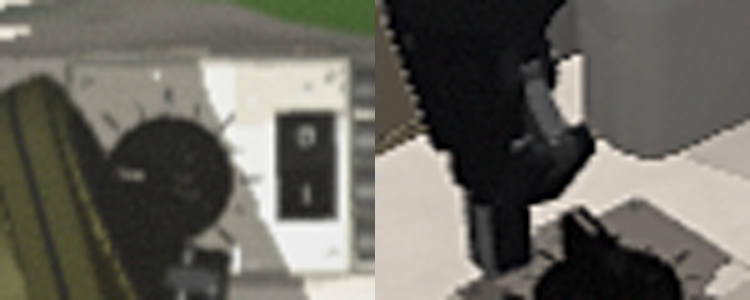

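The left half (top view) shows the tip near the panel with the dial still at about 80°. The right half (scene view) shows the tip standing on the near-left side of the bar with a small gap. I'll make contact, then follow the arc.

```bash
cat >> h.py <<'E'
A=np.array([503.2,224.4])
def arc(f1,n,r=18,h=17,z=84.5):
    """rows to bring face to bar direction f1 (deg) in n rows, interpolating about the axis"""
    s,M,a=st();p=s['eef_pos'];d=p[:2]-A
    y,zz=d@M[:2,1],d@M[:2,2]
    print('pos',p.round(1),'ang',round(a,2),'rel y,z',y.round(1),zz.round(1),'F',s['wrist_force'].round(1),'t',round(s['time_s'],2))
    for i in range(1,n+1):
        ai=a+(f1-a)*i/n;t=np.radians(a+(f1-a)*(i-1)/n-ai)
        y1,z1=y+(r-y)/(n-i+1),zz+(-h-zz)/(n-i+1)
        dy=y1*np.cos(t)-z1*np.sin(t)-y;dz=y1*np.sin(t)+z1*np.cos(t)-zz
        print([0,round((p[2]-z)/n/150,3),round(dy/150,3),round(dz/150,3),round(np.degrees(t)/30,3)]);y,zz=y1,z1
E
python3 -c "
from h import *
arc(80,3)"
```

```text
pos [471.5 249.5  89.1] ang 80.2 rel y,z 19.3 -35.6 F [-0.3 -0.5  0.9] t 2.5
[0, np.float64(0.01), np.float64(-0.003), np.float64(0.041), np.float64(0.002)]
[0, np.float64(0.01), np.float64(-0.003), np.float64(0.041), np.float64(0.002)]
[0, np.float64(0.01), np.float64(-0.003), np.float64(0.041), np.float64(0.002)]
```

```bash
python3 -m creep '[[0,0.013,-0.003,0.04,0.002],[0,0.013,-0.003,0.04,0.002],[0,0.013,-0.003,0.04,0.002],[0,0,0,0,0]]'; python3 -c "
from h import *
arc(56,6)"
```

```text
time_s: 2.83
eef_pos: [490.0, 245.4, 85.8]
eef_rot: [0.759, 1.563, 0.586]
wrist_force: [-0.7, 0.1, -1.2]
width: -0.3
pos [490.  245.4  85.8] ang 80.08 rel y,z 18.4 -16.7 F [-0.7  0.1 -1.2] t 2.83
[0, np.float64(0.001), np.float64(0.007), np.float64(0.008), np.float64(0.134)]
[0, np.float64(0.001), np.float64(0.007), np.float64(0.008), np.float64(0.134)]
[0, np.float64(0.001), np.float64(0.007), np.float64(0.008), np.float64(0.134)]
[0, np.float64(0.001), np.float64(0.007), np.float64(0.008), np.float64(0.134)]
[0, np.float64(0.001), np.float64(0.007), np.float64(0.008), np.float64(0.134)]
[0, np.float64(0.001), np.float64(0.007), np.float64(0.008), np.float64(0.134)]
```

```bash
python3 -m creep '[[0,0.002,0.007,0.008,0.134],[0,0.002,0.007,0.008,0.134],[0,0.002,0.007,0.008,0.134],[0,0.002,0.007,0.008,0.134],[0,0.002,0.007,0.008,0.134],[0,0.002,0.007,0.008,0.134]]'; python3 -c "
from h import *
arc(24,8)"
```

```text
time_s: 3.33
eef_pos: [496.3, 249.3, 83.9]
eef_rot: [2.598, 1.563, 1.981]
wrist_force: [-2.4, 1.4, 1.6]
width: -0.3
pos [496.3 249.3  83.9] ang 54.62 rel y,z 16.3 -20.0 F [-2.4  1.4  1.6] t 3.33
[0, np.float64(-0.001), np.float64(0.01), np.float64(0.01), np.float64(0.128)]
[0, np.float64(-0.001), np.float64(0.01), np.float64(0.01), np.float64(0.128)]
[0, np.float64(-0.001), np.float64(0.01), np.float64(0.01), np.float64(0.128)]
[0, np.float64(-0.001), np.float64(0.009), np.float64(0.01), np.float64(0.128)]
[0, np.float64(-0.001), np.float64(0.009), np.float64(0.011), np.float64(0.128)]
[0, np.float64(-0.001), np.float64(0.009), np.float64(0.011), np.float64(0.128)]
[0, np.float64(-0.001), np.float64(0.009), np.float64(0.011), np.float64(0.128)]
[0, np.float64(-0.001), np.float64(0.009), np.float64(0.011), np.float64(0.128)]
```

```bash
python3 -m creep '[[0,0,0.012,0.014,0.12],[0,0,0.012,0.014,0.12],[0,0,0.012,0.014,0.12],[0,0,0.012,0.014,0.12],[0,0,0.011,0.014,0.12],[0,0,0.011,0.014,0.12],[0,0,0.011,0.014,0.12],[0,0,0.011,0.014,0.12]]'; python3 -c "
from h import *
arc(-8,8)
a=snap('top');b=snap('scene');
cv2.imwrite('pics/s3.png',np.hstack([crop(a,245,180,75,60,5),crop(b,230,150,75,60,5)]))"
```

```text
time_s: 4.0
eef_pos: [512.7, 247.3, 83.5]
eef_rot: [-2.536, 1.55, 2.596]
wrist_force: [-2.2, 2.9, 1.8]
width: 0.2
pos [512.7 247.3  83.5] ang 24.02 rel y,z 18.0 -17.0 F [-2.2  2.9  1.8] t 4.0
[0, np.float64(-0.001), np.float64(0.008), np.float64(0.009), np.float64(0.133)]
[0, np.float64(-0.001), np.float64(0.008), np.float64(0.009), np.float64(0.133)]
[0, np.float64(-0.001), np.float64(0.008), np.float64(0.009), np.float64(0.133)]
[0, np.float64(-0.001), np.float64(0.008), np.float64(0.009), np.float64(0.133)]
[0, np.float64(-0.001), np.float64(0.008), np.float64(0.009), np.float64(0.133)]
[0, np.float64(-0.001), np.float64(0.008), np.float64(0.009), np.float64(0.133)]
[0, np.float64(-0.001), np.float64(0.008), np.float64(0.009), np.float64(0.133)]
[0, np.float64(-0.001), np.float64(0.008), np.float64(0.009), np.float64(0.133)]
```

View pics/s3.png

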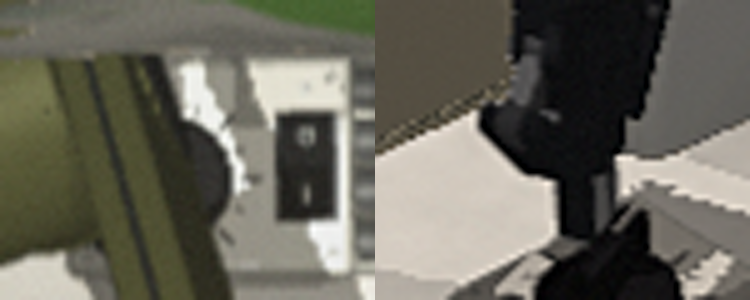

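The scene view shows the bar following the fingertip and now pointing towards the back. I'll continue the arc.

```bash
python3 -m creep '[[0,0,0.01,0.013,0.125],[0,0,0.01,0.013,0.125],[0,0,0.01,0.013,0.125],[0,0,0.01,0.013,0.125],[0,0,0.01,0.013,0.125],[0,0,0.01,0.013,0.125],[0,0,0.01,0.013,0.125],[0,0,0.01,0.013,0.125]]'; python3 -c "
from h import *
arc(-36,7)"
```

```text
time_s: 4.77
eef_pos: [523.9, 239.2, 83.2]
eef_rot: [-2.135, 1.539, 2.466]
wrist_force: [-2.2, 3.7, 0.7]
width: -0.2
pos [523.9 239.2  83.2] ang -6.41 rel y,z 19.0 -17.0 F [-2.2  3.7  0.7] t 4.77
[0, np.float64(-0.001), np.float64(0.007), np.float64(0.01), np.float64(0.141)]
[0, np.float64(-0.001), np.float64(0.007), np.float64(0.009), np.float64(0.141)]
[0, np.float64(-0.001), np.float64(0.007), np.float64(0.009), np.float64(0.141)]
[0, np.float64(-0.001), np.float64(0.007), np.float64(0.009), np.float64(0.141)]
[0, np.float64(-0.001), np.float64(0.007), np.float64(0.009), np.float64(0.141)]
[0, np.float64(-0.001), np.float64(0.007), np.float64(0.009), np.float64(0.141)]
[0, np.float64(-0.001), np.float64(0.007), np.float64(0.009), np.float64(0.141)]
```

```bash
python3 -m creep '[[0,0,0.009,0.013,0.13],[0,0,0.009,0.013,0.13],[0,0,0.009,0.013,0.13],[0,0,0.009,0.013,0.13],[0,0,0.009,0.013,0.13],[0,0,0.009,0.013,0.13],[0,0,0.009,0.013,0.13]]'; python3 -c "
from h import *
arc(-43,2)
a=snap('top');b=snap('scene');
cv2.imwrite('pics/s4.png',np.hstack([crop(a,245,180,60,60,6),crop(b,250,180,60,60,6)]))"
```

```text
time_s: 5.35
eef_pos: [531.4, 227.3, 83.1]
eef_rot: [-1.921, 1.536, 2.191]
wrist_force: [0.4, 2.3, -0.3]
width: 0.2
pos [531.4 227.3  83.1] ang -34.37 rel y,z 21.6 -18.3 F [ 0.4  2.3 -0.3] t 5.35
[0, np.float64(-0.005), np.float64(-0.004), np.float64(0.015), np.float64(0.144)]
[0, np.float64(-0.005), np.float64(-0.004), np.float64(0.014), np.float64(0.144)]
```

View pics/s4.png

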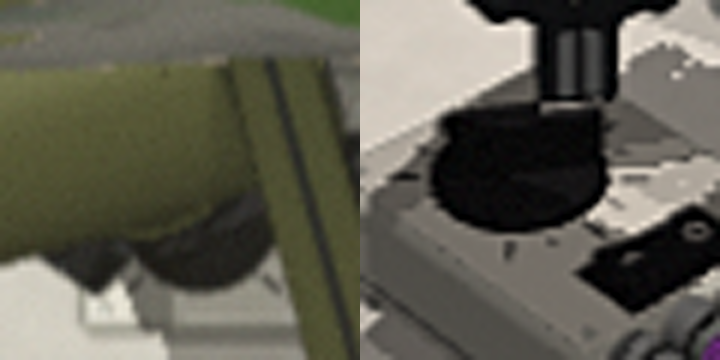

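The scene view shows the bar's white line at crop (540–605,105), so the nose points far right but is not yet at the 40 line. I'll move most of the remaining way and measure the white line.

```bash
cat >> h.py <<'E'
def mark(b,N='scene'):
    """white line on the bar top in scene: print direction of line at z=78"""
    g=cv2.cvtColor(b,cv2.COLOR_BGR2GRAY)
    ys,xs=np.mgrid[0:400,0:640]
    c=bot.get_calibration(N);o=np.array(c['world_from_camera'])[:3,3]
    uv=np.stack([xs,ys,np.ones_like(xs)],-1)@np.linalg.inv(c['K']).T*[1,-1,-1]@np.array(c['world_from_camera'])[:3,:3].T
    P=o+uv*((78-o[2])/uv[...,2])[...,None]
    d=P[...,:2]-A;rr=np.hypot(d[...,0],d[...,1])
    an=np.degrees(np.arctan2(d[...,1],d[...,0]))
    for t in (90,110,130):
        w=(rr>8)&(rr<30)&(an<0)&(an>-80)&(g>t)
        n,l,s,ce=cv2.connectedComponentsWithStats(w.astype(np.uint8))
        for i in range(1,n):
            if s[i,4]>=6:
                q=d[l==i];ww=(g[l==i]-60.)
                vx,vy,cx,cy=cv2.fitLine(q.astype(np.float32),cv2.DIST_L2,0,.01,.01).ravel()
                print(t,s[i],'centroid ang',np.degrees(np.arctan2(*(q*ww[:,None]).sum(0)[::-1])).round(1),'line',np.degrees(np.arctan2(vy,vx)).round(1),'r',np.hypot(*q.T).min().round(1),np.hypot(*q.T).max().round(1))
E
python3 -m creep '[[0,-0.003,-0.004,0.015,0.14],[0,-0.003,0.0,0.012,0.12],[0,0,0,0,0]]'; python3 -c "
from h import *
arc(-45,2)
b=snap('scene');cv2.imwrite('pics/m1.png',b);mark(b)"
```

```text
time_s: 5.7
eef_pos: [531.6, 224.5, 84.3]
eef_rot: [-1.946, 1.538, 2.038]
wrist_force: [-0.1, -0.0, 0.5]
width: 0.0
pos [531.6 224.5  84.3] ang -41.74 rel y,z 21.1 -18.9 F [-0.1 -0.   0.5] t 5.7
[0, np.float64(-0.001), np.float64(-0.007), np.float64(0.01), np.float64(0.054)]
[0, np.float64(-0.001), np.float64(-0.007), np.float64(0.01), np.float64(0.054)]
```

```bash
python3 -c "
from h import *
b=cv2.imread('pics/m1.png');g=cv2.cvtColor(b,6)
print(g[190:206,272:300])
print(proj('scene',(A[0],A[1],78)),proj('scene',(A[0]+20.5,A[1]-20.5,78)))"
```

```text
[[208 209 208 210 213 219 232 157  44   5   9  61  73  62  28  42  70  64
   32   8   0 143 213 164 123 115 112 117]
 [209 209 212 216 226 184 135  87  32   8   6  62  73  64  25  41  68  66
   34   9   0 149 222 164 110 115 118 119]
 [209 215 223 182 117  87 107  86  34  11   8  60  75  64  26  44  68  66
   34   7   0  87 129 122 117 118 119 118]
 [222 194 128  85  78  78  87  78  37   6  11  48  70  64  27  42  69  66
   33  16  12  79 115 121 119 120 118 119]
 [125  91  80  78  81  84  88  78  41  11  10  47  70  64  26  42  70  64
   32  11   3  81 118 123 121 121 119 119]
 [ 80  79  84  85  87  88  89  80  40   8   7  49  71  66  30  45  70  68
   34   6   0  80 118 124 121 120 120 120]
 [ 88  91  93  93  95  95  81  90  72  26   0  30  52  46  17  13  33  40
   20   0  17  85 112 120 121 121 121 120]
 [ 58  47  40  40  42  36  25  27  14  39  50  54  35  40  46  60  69  69
   64  61  77 107 106 103 117 121 121 120]
 [ 18  17  19  17  18  21  12   7 111 137 115  92  82  80  94  81  48  32
   76 113 120 118 117 112 106 110 120 121]
 [ 10  14  15  18  14  12  15   7  38  46  37  31  29  30  34  29  21  13
   58  88  91  89  86  87  86  78  89 116]
 [ 19  21  26  23  23  25  23  19  15  12  10   9   5   0   4   2   7   1
   70  60  57  78  85  84  84  83  81  85]
 [  8  13  14   7  10  13   9  10   6  13  11  11   7   9   6   8  10   3
   47  44  72  86  86  86  85  86  84  85]
 [ 10  11   6  10  10   5   8   9   6   5   7   8   8  11   6  12   2   2
   40  77  88  88  86  85  85  85  86  85]
 [ 10  12   7   8   6   8   7   8  11  11   6  11   6   8   9  14   9   2
   38  81  89  87  86  86  86  85  85  84]
 [ 13   7   8  11  10   9   6  14   9   9  10   6   9   9   9   7   8   2
   38  81  90  87  86  85  86  84  85  84]
 [  8  12   9   7   8   6   8  10   9   8   8  11   5   9   7  11   7   8
   42  82  62  54  59  73  82  80  80  80]]
[275.66868951 198.49346904] [290.36283088 198.68433458]
```

```bash
python3 -m creep '[[0,0,0,-0.06,0],[0,-0.15,0,-0.03,0],[0,-0.15,0,0,0],[0,0,0,0,0]]'; python3 -c "
from h import *
b=snap('scene');cv2.imwrite('pics/m2.png',b);mark(b)
go((500,300,118,-42),(420,300,118,-42))"
```

```text
time_s: 6.08
eef_pos: [538.7, 233.4, 127.1]
eef_rot: [-1.638, 1.536, 2.36]
wrist_force: [-0.1, 0.3, -0.6]
width: 0.2
90 [286 193   3   2   6] centroid ang -5.7 line 69.1 r 24.8 29.9
90 [285 197   6   2   8] centroid ang -32.6 line -30.3 r 18.4 28.5
now [539.2 233.2 126.3] -40.94 F [ 1.2 -0.  -1. ] t 6.13
3 x [ 0.024 -0.162 -0.055] 0.012
3 x [ 0.    -0.132  0.119] 0.0
```

```bash
python3 -m creep '[[0,0.02,-0.17,-0.055,0],[0,0.02,-0.17,-0.055,0],[0,0.02,-0.17,-0.055,0],[0,0,-0.15,0.12,0],[0,0,-0.15,0.12,0],[0,0,-0.15,0.12,0],[0,0,0,0,0]]'; python3 -c "
from h import *
go((420,300,118,-42))
a=snap('top');b=snap('scene');cv2.imwrite('pics/t3.png',a);cv2.imwrite('pics/m3.png',b);mark(b);print('top');mark(a,'top')
cv2.imwrite('pics/s5.png',np.hstack([crop(a,255,188,50,60,8),crop(b,255,175,50,60,8)]))"
```

```text
time_s: 6.72
eef_pos: [412.7, 308.5, 117.9]
eef_rot: [-1.766, 1.541, 2.24]
wrist_force: [-0.2, -0.3, -1.1]
width: -0.1
now [412.7 308.5 117.9] -40.44 F [-0.2 -0.3 -1.1] t 6.72
1 x [-0.003  0.074  0.011] 0.052
90 [281 193  10   8  35] centroid ang -16.3 line 78.8 r 13.1 29.9
110 [281 193  10   7  29] centroid ang -15.0 line -89.0 r 13.1 29.9
130 [281 193  10   5  23] centroid ang -12.5 line -30.8 r 13.1 29.9
top
90 [279 205   8   9  22] centroid ang -38.0 line -39.6 r 8.3 29.6
110 [280 206   5   7  13] centroid ang -37.3 line -36.9 r 10.0 26.4
130 [280 206   5   7  10] centroid ang -37.6 line -36.5 r 10.0 26.4
```

View pics/s5.png

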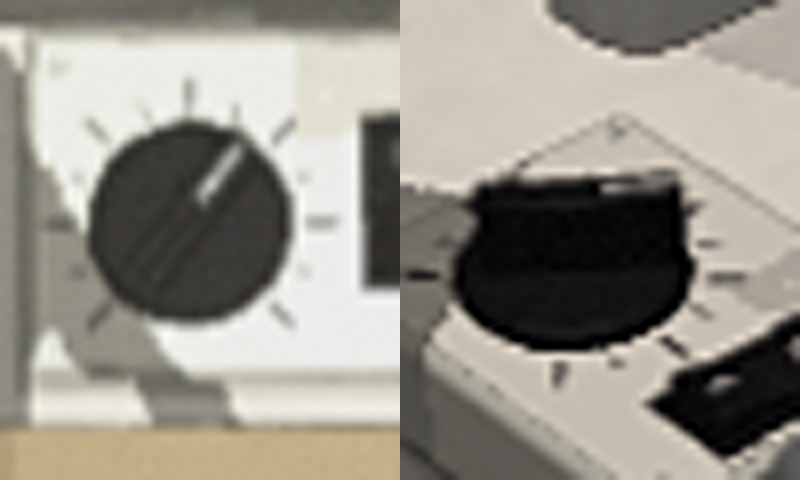

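The top view is clear: the mark runs from crop (202,197) to (238,150), so the bar is at about −37.5°. The 40 line at (285,130) is at −44.8°. The bar needs about 7° more clockwise. I'll come back with the face turned slightly ahead, so that it touches only the nose edge, which gives the finest control.

```bash
python3 -c "
from h import *
go((490,300,118,-45),(543,238,118,-52))"
```

```text
now [418.3 309.8 118.8] -40.48 F [-0.4  0.1 -0.7] t 6.82
3 x [-0.001  0.135 -0.087] 0.05
3 x [0.    0.181 0.014] 0.078
```

```bash
python3 -m creep '[[0,0,0.13,-0.087,0.05],[0,0,0.13,-0.087,0.05],[0,0,0.13,-0.087,0.05],[0,0,0.17,0.014,0.078],[0,0,0.17,0.014,0.078],[0,0,0.16,0.014,0.078],[0,0,0,0,0]]'; python3 -c "
from h import *
go((543,230.2,84,-52))"
```

```text
time_s: 7.4
eef_pos: [551.7, 239.4, 115.3]
eef_rot: [-2.328, 1.543, 1.476]
wrist_force: [-0.2, -0.4, 0.2]
width: -0.0
now [551.7 239.4 115.3] -52.05 F [-0.2 -0.4  0.2] t 7.4
1 x [0.207 0.017 0.087] -0.002
```

```bash
python3 -m creep '[[0,0,0.01,0.04,0],[0,0.1,0,0.02,0],[0,0.09,0,0.01,0],[0,0,0,0,0],[0,0,0,0,0]]'; python3 -c "
from h import *
arc(-52,3,20,21)"
```

```text
time_s: 7.82
eef_pos: [550.2, 230.3, 85.7]
eef_rot: [-2.506, 1.541, 1.296]
wrist_force: [-0.2, 0.1, -0.6]
width: 0.2
pos [550.2 230.3  85.7] ang -52.12 rel y,z 24.2 -40.7 F [-0.2  0.1 -0.6] t 7.82
[0, np.float64(0.003), np.float64(-0.01), np.float64(0.044), np.float64(-0.001)]
[0, np.float64(0.003), np.float64(-0.01), np.float64(0.044), np.float64(-0.001)]
[0, np.float64(0.003), np.float64(-0.009), np.float64(0.044), np.float64(-0.001)]
```

```bash
python3 -m creep '[[0,0.003,-0.01,0.04,0],[0,0.003,-0.01,0.04,0],[0,0.003,-0.01,0.03,0],[0,0,0,0,0],[0,0,0,0,0]]'; python3 -c "
from h import *
arc(-52,2,20,20.4)"
```

```text
time_s: 8.23
eef_pos: [532.6, 224.4, 86.0]
eef_rot: [-2.559, 1.54, 1.246]
wrist_force: [1.3, 0.0, -0.3]
width: 0.1
pos [532.6 224.4  86. ] ang -51.95 rel y,z 18.2 -23.1 F [ 1.3  0.  -0.3] t 8.23
[0, np.float64(0.005), np.float64(0.006), np.float64(0.009), np.float64(0.001)]
[0, np.float64(0.005), np.float64(0.006), np.float64(0.009), np.float64(0.001)]
```

```bash
python3 -m creep '[[0,0.003,0.007,0.01,0],[0,0.003,0.006,0.01,0],[0,0,0,0.003,0],[0,0,0,0,0]]'; python3 -c "
from h import *
arc(-52,2,20,20.4)"
```

```text
time_s: 8.57
eef_pos: [532.4, 222.2, 86.5]
eef_rot: [-2.65, 1.535, 1.156]
wrist_force: [0.6, -0.0, 0.4]
width: 0.0
pos [532.4 222.2  86.5] ang -51.93 rel y,z 19.8 -21.6 F [ 0.6 -0.   0.4] t 8.57
[0, np.float64(0.007), np.float64(0.001), np.float64(0.004), np.float64(0.001)]
[0, np.float64(0.007), np.float64(0.001), np.float64(0.004), np.float64(0.001)]
```

```bash
python3 -m creep '[[0,0.003,0.001,0.008,0],[0,0.003,0,0.008,0],[0,0,0,0,0]]'; python3 -c "
from h import *
arc(-52,2,20,20.4)"
```

```text
time_s: 8.82
eef_pos: [532.1, 221.0, 86.1]
eef_rot: [-2.71, 1.533, 1.095]
wrist_force: [-0.7, 0.6, 0.4]
width: -0.1
pos [532.1 221.   86.1] ang -51.94 rel y,z 20.5 -20.7 F [-0.7  0.6  0.4] t 8.82
[0, np.float64(0.005), np.float64(-0.002), np.float64(0.001), np.float64(0.001)]
[0, np.float64(0.005), np.float64(-0.002), np.float64(0.001), np.float64(0.001)]
```

```bash
python3 -m creep '[[0,0,0,-0.06,0],[0,-0.12,0,-0.03,0],[0,-0.12,-0.05,0,0],[0,0,-0.2,0,0],[0,0,-0.2,0,0],[0,0,-0.17,0.15,0],[0,0,-0.17,0.15,0],[0,0,-0.1,0.2,0]]'; python3 -m creep '[[0,0,0,0,0]]'; cat > ang.py <<'E'
from h import *
import sys
a=snap('top');cv2.imwrite('pics/'+sys.argv[1],a)
s,M,an=st();print(s['eef_pos'].round(1),s['time_s'])
mark(a,'top')
g=cv2.cvtColor(a,6).astype(float)
# intensity-weighted line centroid in both ends
ys,xs=np.mgrid[198:216,274:292];w=np.clip(g[198:216,274:292]-75,0,None)
P=np.array([onz('top',x,y,78)[:2]-A for x,y in zip(xs.ravel(),ys.ravel())]);r=np.hypot(*P.T);th=np.degrees(np.arctan2(P[:,1],P[:,0]))
k=(r>8)&(r<26)&(abs(th+45)<25);P=P[k];w=w.ravel()[k]
c=(P*w[:,None]).sum(0)/w.sum();C=((P-c)*w[:,None]).T@(P-c);v=np.linalg.eigh(C)[1][:,1]
print('pca',np.degrees(np.arctan2(v[1],v[0])),'centroid',c,np.degrees(np.arctan2(c[1],c[0])))
E
python3 ang.py t4.png
```

```text
time_s: 9.48
eef_pos: [410.0, 292.1, 123.0]
eef_rot: [-2.864, 1.527, 0.934]
wrist_force: [-0.6, -0.2, -0.7]
width: -0.2
time_s: 9.57
eef_pos: [401.2, 289.5, 121.4]
eef_rot: [-2.707, 1.538, 1.094]
wrist_force: [-1.6, -1.4, -1.2]
width: -0.1
[405.4 291.2 122.3] 9.6167
90 [279 206   8   8  23] centroid ang -43.3 line -43.0 r 8.3 29.3
110 [280 206   7   8  20] centroid ang -43.1 line -44.2 r 8.3 29.3
130 [280 206   7   8  14] centroid ang -44.6 line -44.6 r 8.3 29.3
pca 137.72797577445576 centroid [ 11.47440475 -10.79319137] -43.24774609256132
```

```bash
python3 - <<'E'
from h import *
for im in('t4.png','top0.png'):
    g=cv2.cvtColor(cv2.imread('pics/'+im),6).astype(float);C={}
    for k in range(7):
        t=np.radians(135-45*k);p=A+38.5*np.array([np.cos(t),np.sin(t)])
        u,v=proj('top',(*p,51));W=3
        ys,xs=np.mgrid[int(round(v))-W:int(round(v))+W+1,int(round(u))-W:int(round(u))+W+1]
        P=np.array([onz('top',x,y,51)[:2] for x,y in zip(xs.ravel(),ys.ravel())]);q=g[ys,xs].ravel()
        r=np.hypot(*(P-A).T);ok=(r>34.5)&(r<44)&(abs(((np.arctan2(*(P-A).T[::-1])-t+np.pi)%(2*np.pi)-np.pi))<.13)
        w=np.clip(np.percentile(q,80)-q,0,None)*ok
        C[k*10]=(P*w[:,None]).sum(0)/w.sum()
    print(im,{k:v.round(1).tolist() for k,v in C.items()})
    for a,b in((0,40),(10,50),(20,60)):
        d=C[b]-C[a];print(a,b,'mid',((C[a]+C[b])/2).round(2),'dir',np.degrees(np.arctan2(d[1],d[0])).round(2))
a=cv2.imread('pics/t4.png');cv2.imwrite('pics/s6.png',crop(a,255,188,50,45,14))
E
```

```text
t4.png {0: [475.6, 252.3], 10: [503.1, 263.9], 20: [530.7, 252.4], 30: [542.2, 224.9], 40: [530.2, 196.5], 50: [502.9, 185.2], 60: [475.4, 197.9]}
0 40 mid [502.91 224.43] dir -45.64
10 50 mid [503.02 224.56] dir -90.11
20 60 mid [503.03 225.13] dir -135.42
top0.png {0: [475.6, 252.2], 10: [503.1, 263.9], 20: [530.7, 252.3], 30: [542.3, 225.0], 40: [530.2, 196.4], 50: [503.0, 185.1], 60: [475.3, 197.9]}
0 40 mid [502.92 224.35] dir -45.64
10 50 mid [503.05 224.49] dir -90.03
20 60 mid [502.98 225.1 ] dir -135.47
```

View pics/s6.png

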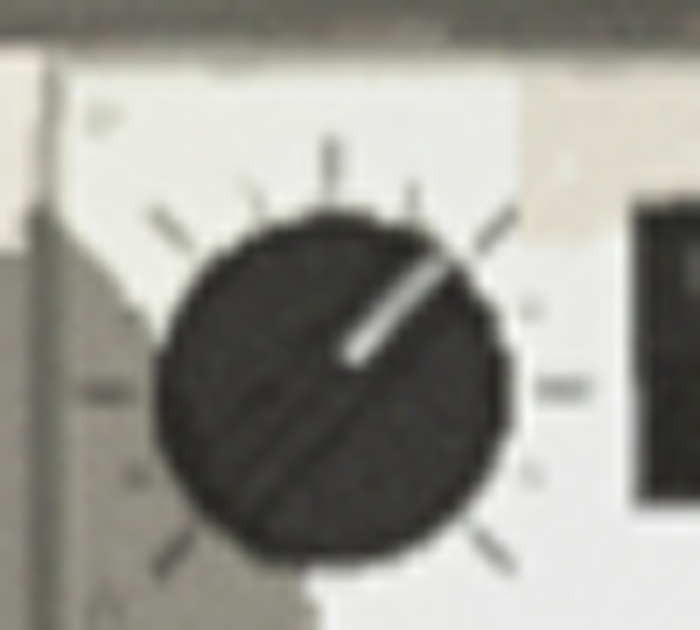

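The mixer has not moved: its scale lines coincide with those in the first picture. The mark runs from crop (348,357) to (442,257), about −43.2°, and the 40 line is at about −45.2°. That leaves about 2°, or 1 mm at the nose, so I'll nudge once more.

```bash
python3 -m creep '[[0,0,0.09,-0.19,0],[0,0,0.09,-0.19,0],[0,0,0.09,-0.19,0],[0,0,0.16,0,0],[0,0,0.16,0,0],[0,0,0,0,0]]';python3 -c "
from h import *
go((548,235,118,-52),(546,231,86,-52))"
```

```text
time_s: 10.12
eef_pos: [537.0, 275.2, 124.4]
eef_rot: [-2.931, 1.53, 0.876]
wrist_force: [0.3, -0.5, -0.2]
width: 0.0
now [537.  275.2 124.4] -51.87 F [ 0.3 -0.5 -0.2] t 10.12
2 x [0.018 0.128 0.055] 0.002
1 x [0.213 0.013 0.027] 0.0
```

```bash
python3 -m creep '[[0,0.018,0.128,0.05,0],[0,0.018,0.11,0.03,0],[0,0,0,0,0],[0,0.11,0,0.02,0],[0,0.11,0,0,0],[0,0,0,0,0],[0,0,0,0,0]]';python3 -c "
from h import *
arc(-52,3,20,23)"
```

```text
time_s: 10.7
eef_pos: [558.1, 238.7, 84.7]
eef_rot: [-2.995, 1.524, 0.804]
wrist_force: [-0.3, -0.4, 0.8]
width: -0.2
pos [558.1 238.7  84.7] ang -52.3 rel y,z 22.3 -52.1 F [-0.3 -0.4  0.8] t 10.7
[0, np.float64(0.0), np.float64(-0.006), np.float64(0.064), np.float64(-0.003)]
[0, np.float64(0.0), np.float64(-0.005), np.float64(0.065), np.float64(-0.003)]
[0, np.float64(0.0), np.float64(-0.005), np.float64(0.065), np.float64(-0.003)]
```

```bash
python3 -m creep '[[0,0,-0.005,0.06,0],[0,0,-0.004,0.06,0],[0,0,-0.003,0.055,0],[0,0,0,0,0],[0,0,0,0,0]]';python3 -c "
from h import *
arc(-52,2,20.5,19.7)"
```

```text
time_s: 11.12
eef_pos: [534.1, 224.4, 85.9]
eef_rot: [-3.011, 1.522, 0.79]
wrist_force: [0.6, 1.1, -0.4]
width: -0.1
pos [534.1 224.4  85.9] ang -52.2 rel y,z 18.9 -24.4 F [ 0.6  1.1 -0.4] t 11.12
[0, np.float64(0.005), np.float64(0.005), np.float64(0.015), np.float64(-0.003)]
[0, np.float64(0.005), np.float64(0.005), np.float64(0.015), np.float64(-0.003)]
```

```bash
python3 -m creep '[[0,0.003,0.006,0.014,0],[0,0.003,0.005,0.012,0],[0,0,0,0.005,0],[0,0,0,0.003,0],[0,0,0,0,0]]';python3 -c "
from h import *
arc(-52,2,20.5,19.7)"
```

```text
time_s: 11.53
eef_pos: [532.4, 220.5, 86.5]
eef_rot: [-3.045, 1.517, 0.756]
wrist_force: [0.2, 0.5, -0.8]
width: -0.3
pos [532.4 220.5  86.5] ang -52.23 rel y,z 21.0 -20.6 F [ 0.2  0.5 -0.8] t 11.53
[0, np.float64(0.007), np.float64(-0.002), np.float64(0.003), np.float64(-0.004)]
[0, np.float64(0.007), np.float64(-0.002), np.float64(0.003), np.float64(-0.004)]
```

```bash
python3 -m creep '[[0,0.002,-0.002,0.007,0],[0,0.002,-0.001,0.006,0],[0,0,0,0,0]]';python3 -c "
from h import *
arc(-52,2,20.5,19.7)"
```

```text
time_s: 11.78
eef_pos: [532.3, 220.2, 86.4]
eef_rot: [-3.069, 1.514, 0.731]
wrist_force: [-0.2, 0.6, 0.2]
width: -0.1
pos [532.3 220.2  86.4] ang -52.23 rel y,z 21.1 -20.4 F [-0.2  0.6  0.2] t 11.78
[0, np.float64(0.006), np.float64(-0.002), np.float64(0.002), np.float64(-0.004)]
[0, np.float64(0.006), np.float64(-0.002), np.float64(0.002), np.float64(-0.004)]
```

```bash
python3 -m creep '[[0,0,-0.002,0.008,0],[0,0,-0.001,0.008,0],[0,0,0,0,0]]';python3 -c "
from h import *
arc(-52,2,20.5,19.7);s,M,a=st();p=s['eef_pos']+13*M[:,0];print(M[:,0].round(3),(p[:2]-A)@M[:2,2],(p[:2]-A)@M[:2,1])"
```

```text
time_s: 12.03
eef_pos: [531.6, 219.3, 86.5]
eef_rot: [-3.097, 1.511, 0.704]
wrist_force: [-0.0, 0.6, -0.9]
width: -0.1
pos [531.6 219.3  86.5] ang -52.21 rel y,z 21.4 -19.3 F [-0.   0.6 -0.9] t 12.03
[0, np.float64(0.007), np.float64(-0.003), np.float64(-0.002), np.float64(-0.004)]
[0, np.float64(0.007), np.float64(-0.003), np.float64(-0.002), np.float64(-0.004)]
[ 0.045  0.038 -0.998] -20.088898178801273 21.36595518001628
```

```bash
python3 -m creep '[[0,0,0,-0.06,0],[0,-0.12,0,-0.03,0],[0,-0.12,-0.05,0,0],[0,0,-0.2,0,0],[0,0,-0.2,0,0],[0,0,-0.17,0.15,0],[0,0,-0.17,0.15,0],[0,0,-0.1,0.2,0]]'; python3 -m creep '[[0,0,0,0,0]]'; sed -i 's/^A=.*/A=np.array([503.0,224.6])/' h.py; python3 ang.py t5.png; python3 -c "
from h import *
a=cv2.imread('pics/t5.png');cv2.imwrite('pics/s7.png',crop(a,255,188,50,45,14))"
```

```text
time_s: 12.7
eef_pos: [405.1, 291.5, 120.5]
eef_rot: [-3.09, 1.509, 0.703]
wrist_force: [0.2, 0.9, 0.9]
width: 0.2
time_s: 12.78
eef_pos: [395.7, 288.6, 118.7]
eef_rot: [-3.03, 1.521, 0.766]
wrist_force: [-1.6, -1.5, 0.4]
width: 0.1
[399.9 290.4 119.6] 12.8333
90 [280 206   8   8  21] centroid ang -46.7 line -45.5 r 8.6 29.6
110 [280 208   6   6  12] centroid ang -45.6 line -46.9 r 8.6 24.7
130 [280 209   5   5   9] centroid ang -45.2 line -45.5 r 8.6 21.5
pca 133.99702594886895 centroid [ 11.44661644 -11.92191291] -46.1651878826223
```

View pics/s7.png

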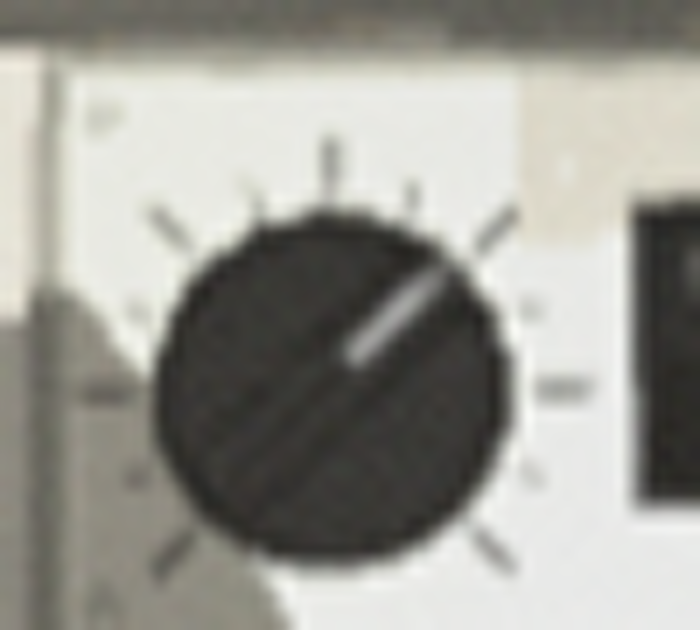

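The mark now runs from (350,358) to (440,268), about −45.4° averaged over the estimates, and it lines up with the 40 line at (495,230). The scale lines are where they were. Next is the switch.

```bash
python3 -c "
from h import *
go((425,165,115,0),(490,160,105,0))"
```

```text
now [399.9 290.4 119.6] -52.53 F [ 0.2  1.  -0.5] t 12.83
9 x [0.001 0.085 0.042] -0.195
2 x [0.033 0.217 0.017] 0.0
```

```bash
python3 -m creep '[[0,0,0.19,0.095,0],[0,0,0.19,0.095,0],[0,0,0.19,0.095,0],[0,0,0.18,0.09,0]]'; python3 -m creep '[[0,0,0,0,-0.215],[0,0,0,0,-0.215],[0,0,0,0,-0.215],[0,0,0,0,-0.215],[0,0,0,0,-0.215],[0,0,0,0,-0.215],[0,0,0,0,-0.215],[0,0,0,0,-0.215]]';python3 -c "
from h import *
go((490,160,105,0),(490,160,85,0));print(st()[1][:,0])"
```

```text
time_s: 13.17
eef_pos: [428.3, 171.0, 117.2]
eef_rot: [-3.079, 1.508, 0.729]
wrist_force: [1.1, 0.6, 0.6]
width: 0.1
time_s: 13.83
eef_pos: [441.2, 162.9, 118.3]
eef_rot: [2.186, 1.506, 0.638]
wrist_force: [0.4, -0.1, -0.3]
width: -0.2
now [441.2 162.9 118.3] 1.25 F [ 0.4 -0.1 -0.3] t 13.83
2 x [0.052 0.16  0.015] 0.021
1 x [0.133 0.    0.   ] 0.0
[ 0.05220164  0.03868063 -0.99788717]
```

```bash
python3 -m creep '[[0,0.05,0.16,0.015,0.02],[0,0.05,0.16,0.015,0.02],[0,0,0,0,0],[0,0,0,0,0]]';python3 -c "
from h import *
go((489.5,159.5,84,0))"
```

```text
time_s: 14.17
eef_pos: [495.9, 159.1, 105.7]
eef_rot: [2.185, 1.505, 0.62]
wrist_force: [0.5, -0.5, -0.0]
width: 0.0
now [495.9 159.1 105.7] 0.25 F [ 0.5 -0.5 -0. ] t 14.17
1 x [ 0.142 -0.05   0.003] 0.008
```

```bash
python3 -m creep '[[0,0.06,-0.025,0.003,0],[0,0.06,-0.025,0,0],[0,0,0,0,0],[0,0,0,0,0]]';python3 -c "
from h import *
go((489.5,159.5,73,0));b=snap('scene');cv2.imwrite('pics/sw.png',b)"
```

```text
time_s: 14.5
eef_pos: [491.4, 158.9, 87.2]
eef_rot: [2.179, 1.504, 0.612]
wrist_force: [0.9, -0.8, 0.4]
width: -0.0
now [491.4 158.9  87.2] 0.16 F [ 0.9 -0.8  0.4] t 14.5
1 x [ 0.094 -0.018 -0.   ] 0.005
```

```bash
python3 -m creep '[[0,0.025,-0.01,0.003,0],[0,0.025,0,0,0],[0,0.02,0,0,0],[0,0,0,0,0]]'; python3 -m creep '[[0,0.02,0,0,0],[0,0,0,0,0]]';python3 -m creep '[[0,0.015,0,0,0],[0,0,0,0,0]]'
```

```text
time_s: 14.88
eef_pos: [490.6, 159.0, 77.6]
eef_rot: [2.168, 1.502, 0.601]
wrist_force: [-0.2, -0.4, 0.3]
width: -0.1
time_s: 15.05
eef_pos: [490.8, 159.2, 74.6]
eef_rot: [2.165, 1.502, 0.599]
wrist_force: [0.2, 0.4, 0.1]
width: -0.1
time_s: 15.22
eef_pos: [491.2, 159.3, 73.2]
eef_rot: [2.158, 1.501, 0.592]
wrist_force: [-1.7, -0.5, 3.5]
width: -0.0
```

```bash
python3 -m creep '[[0,0.01,0,0,0],[0,0.0,0,0,0]]'; python3 -m creep '[[0,0.012,0,0,0],[0,0.012,0,0,0]]'
```

```text
time_s: 15.38
eef_pos: [491.2, 159.3, 73.4]
eef_rot: [2.153, 1.501, 0.587]
wrist_force: [-0.2, -0.2, 0.8]
width: -0.3
time_s: 15.55
eef_pos: [491.6, 159.4, 72.7]
eef_rot: [2.141, 1.499, 0.575]
wrist_force: [-9.3, -2.2, 28.3]
width: 0.2
```

```bash
python3 -c "
from h import *
cv2.imwrite('pics/sw1.png',snap('scene'));s=st()[0];print(s['eef_pos'],s['wrist_force'],(st()[1][:,0]*19+s['eef_pos']))"
```

```text
[491.51629074 159.37690904  72.78257476] [-6.54083978 -2.03772097 21.76822081] [492.66156301 160.1186633   53.8316341 ]
```

The force rose to 28 N at tip height 53.8 mm, so the rocker is at its stop. I'll lift off, clear the view and check.

```bash
python3 -m creep '[[0,-0.04,0,0,0],[0,-0.12,0,0,0],[0,-0.12,0,0,0],[0,0,-0.2,0,0],[0,0,-0.2,0,0],[0,0,-0.1,0,0],[0,0,0,0,0]]'; python3 ang.py t6.png; python3 -c "
from h import *
a=cv2.imread('pics/t6.png');b=snap('scene');cv2.imwrite('pics/b6.png',b)
o=cv2.imread('pics/scene0.png')
cv2.imwrite('pics/s8.png',np.vstack([np.hstack([crop(a,250,188,75,52,5),crop(b,250,180,75,52,5)]),np.hstack([crop(b,245,180,150,104,2.5),crop(o,245,180,150,104,2.5)])]))
d=cv2.absdiff(a,cv2.imread('pics/top0.png')).max(2);print('tubes/box diff',d[190:236,318:400].mean(),d[190:236,318:400].max())"
```

```text
time_s: 16.18
eef_pos: [415.7, 157.9, 112.5]
eef_rot: [2.109, 1.492, 0.542]
wrist_force: [-0.2, -0.2, 0.2]
width: -0.5
[417.6 158.1 112.7] 16.2333
90 [280 206   7   8  20] centroid ang -46.6 line -44.2 r 8.6 29.5
110 [280 208   6   6  11] centroid ang -45.2 line -45.5 r 8.6 24.7
130 [280 209   5   5   9] centroid ang -45.2 line -45.5 r 8.6 21.5
pca 134.60100290270887 centroid [ 11.40090359 -11.92794027] -46.29418508048324
tubes/box diff 7.780487804878049 89
```

View pics/s8.png

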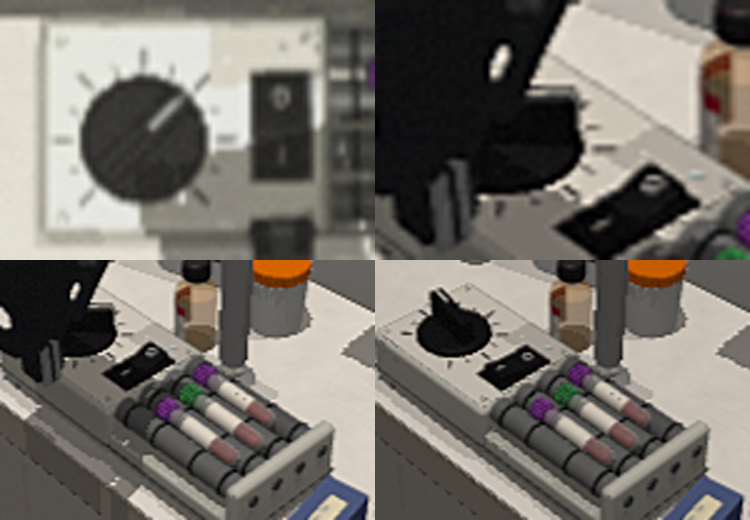

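The picture shows the rocker's O half raised and the I half down. The dial mark is still on the 40 line, and the tubes, bottle and box are where they were. The gripper is in free air.

```bash
python3 -c "
from h import *
print(bot.close_job())"
```

```text
the job is handed in; nothing more can be done
None
```

The dial is set to the 40 line and the mixer is switched on. I handed the job in at about 16 s of the 48 s allowed.

- **Dial:** I pushed the bar clockwise with the closed fingertip on its up-scale flat only. It took two short finishing nudges to line up. The last top view puts the nose at −44 to −46°, with the different estimates scattering by about 1°. The 40 line is at about −45.2°.
- **Switch:** I pressed the near half afterwards, until the wrist force rose to 28 N with the tip at 54 mm. The last picture shows the near half down and the far half raised.
- **Surroundings:** By eye in the last picture, the tubes, bottle and slide box lie as at the start. The scale lines matched the first picture to 0.1 mm before the final nudge and the switch press. I did not measure them again after that, but the mixer looked unmoved in the last picture.
- **Check that disagreed:** A raw pixel difference over the tubes and box was not zero (mean 8, maximum 89). I put this down to the arm's shadow and did not test it further.
- **Tool tilt:** The tool drifted to about 4.5° of tilt by the end. I allowed for it in the last dial nudge and the press.

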